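Lock the vaporiser on its back bar and open its dial for the leak check

ROBOT

A 6-joint arm with a two-finger parallel gripper is mounted at the origin on the work surface. World frame = base frame: x ahead of the robot, y to its left, z up, the work surface at z = 0. Lengths are in m, angles in degrees, forces in N, time in s.
With the tool pointing down it reaches from about 0.4 to 0.825 m from the base axis. Payload 7 kg.
Tool frame: the origin (TCP) lies on the centre line of the jaws, within the pads' length; the fingertips stand r.tip_reach ahead of it and the grasp point (between the pads) is the TCP (r.tip_reach is the distance from the TCP to the fingertips, in m); z points along the fingers, y is the line along which they close (so a half turn about z gives the same grasp; the last joint's range is limited). The gripper opens to 88 mm and grips with 3 to 60 N. Pads are 19 mm wide; open, the fingers measure 130 mm over their backs; the gripper's body (78 mm by 193 mm) begins 47 mm behind the grasp point.
Start: joints at [-58.436, 20.546, 0.682, 0, -70.136, -16.507], TCP at [0.175, -0.652, 0.207] pointing down, gripper open.
Joint ranges: [-176.03, 176.03], [-82.01, 121.73], [-58.28, 71.71], [-173.87, 95.51], [-174.79, -0.11], [-173.66, 173.66]. Speed limits (degrees/s): [136.94, 136.94, 172.46, 180, 180, 180].

INTERFACE

Orientations are given as [roll, pitch, yaw] about the fixed x, y, z axes, in that order (R = Rz(yaw) Ry(pitch) Rx(roll)).
In Python, from plant import sensors, cams, r gives the robot as it stands.
- The arm moves only by the tool drive_tool, never from a script. Its argument "rows" is a list of rows, each an object of numbers: "fingers": the gripper's target within -1 to 1 (fully open at 1, half-way at 0, shut at -1); "x", "y", "z": the shift along the tool's x, y, z in m; "spin": the turn about the tool's z in rad. A call has 1 to 10 rows; each row is the pose to reach, as a shift and turn from the pose commanded when the call began, along the tool's axes at that moment; what a row does not reach only later rows make up. A row lasts 1/8 s, in which the tool goes at most 62.5 mm and 10.7 degrees, less where a joint would pass 70% of its speed; a pose out of reach is approached as far as the arm can. A call with a gripper value outside its range is refused whole. The fingers move at their own pace and stop on an object; "newtons" is the grip in N (left out, the last holds). Time passes only in rows, so rows that repeat a pose let the fingers close. It gives the time, the measured TCP pose, the force, the opening and the grip force at its end, in the units of the state.
- sensors.get_state(): the state, without advancing time (a new reading comes with each control period).
- cams.capture(name): name is "side" or "top" or "wrist"; returns a dict with "pixels" (420x560x3 uint8, red, green, blue), "intrinsics" (3x3 intrinsics, pixels), "k1" (the pictures are not rectified: a ray, as slopes to the right and down, at radius r is drawn at 1 + k1 r^2 times it, then the intrinsics apply), "eye" and "orientation" of the camera in the world; the wrist camera has in their place "T_tool_cam" (4x4, takes a point from camera to tool coordinates, whose origin is the TCP and whose axes are the flange's). Camera axes: x right, y up, looking along -z (the intrinsics and any distortion apply to the point x, -y, -z); pixel columns grow to the right and rows downward; lengths in m; the calibration is good to about 2 mm. A picture is of the moment at which its call begins: read the wrist's pose just before it. There is no depth.
- r.close_job(): hands the job in; it is judged then, once.
The state is a dict: "time_s": time; "joints": joint angles; "qd": joint speeds; "joint_torque": joint torques, N m; "tcp_pos": TCP position; "eef_rot": TCP orientation; "contact_force": force on the tool from outside, world axes, zero at the start; "moment": the same for the moment, N m; "gripper_width": finger opening in m; "gripper_force": force on a finger pad.
Only numpy, scipy, OpenCV 4.12 (cv2) and the standard library are available. Lean on these libraries where they do the work, as an engineer would, in place of code of your own. Each camera call takes 0.05 s, during which the arm holds its last target. There are 200 camera calls.

TASK

The vaporiser on the small table-top anaesthetic machine has been hung on its back bar but not locked, so its dial will not turn. Swing the black locking lever behind the dial anticlockwise (seen from above) until it comes up firm against its stop, feeling for the stop and not straining it; then turn the dial anticlockwise as far as it goes, ready for the leak check, and let go. Leave the other things on the machine and the counter where they are.

Things in the scene. Friction and masses are not known exactly. Their poses are not given: they have to be found in the camera images.
- machine: The table-top anaesthetic machine, fixed: white base plate 260 x 420 mm, 28 mm high; on it the vaporiser with dial and lever on top, a back bar, a flowmeter (256 mm high) 150 mm left and 122 mm behind the dial. Origin on the counter under the dial's axis; x to the machine's rear, y to its left, z up. Nothing else is higher than the dial.
- lever_axis (a point): Point on the upright turning axis of the black locking lever, 75 mm behind the dial's axis, half-way up the lever's arm (225 mm above the counter). Lever: boss 26 mm across, 28 mm high; one arm out to 50 mm from the axis, 12 mm wide, 24 mm high, its underside 14 mm above the deck (199 mm above the counter). Under it lies a steel cam disc 48 mm across, 10 mm thick.
- lever_end (a point): Point in the lever's arm, 44 mm from its axis, half-way up the 24 mm high arm. Unlocked, the arm points to the machine's right (-17 to 57 degrees towards the rear); it turns anticlockwise from above by 70 to 110 degrees to its stop, and then points back and 2 to 38 degrees to the machine's left of straight back. Each lever is clamped on its spindle a little differently: where the stop comes must be felt.
- stop_pin: Steel pin, 8 mm across and 12 mm high, on the deck behind the dial; a dog on the lever's cam disc meets it when locked. Origin at its foot. Pushed 40 mm from the axis, the lever moves with 5 N, rising to 10 N, and stays where left; then it comes up hard. The last 4 degrees before the stop free the dial. About 20 N on the pin (0.6 N m on the lever over its drag; 25 N in all at 40 mm) strains it.
- dial_centre (a point): Centre of the dial's black fluted hand wheel: 62 mm across, 37 mm high, axis upright; this point is on the axis, half-way up (18 mm below the top, 228 mm above the counter). Under the wheel lies a grey scale ring, 88 to 118 mm across, 19 mm below this point, that turns with it. Room for fingers all round the wheel above the ring.
- dial (a joint): Angle of the dial: 0 is closed; it grows anticlockwise from above to its end stop at 2.0 rad (fully open), with a drag of 0.15 N m; it stays where left. Until the lever is fully locked its flange meets the cam disc and it turns no more than 0.05 rad. More than one grasp is needed.
- mask: Clear face mask, 84 mm across, 60 mm high, loose on the base plate left of the vaporiser, mouth down. Origin under its centre.
- tape: Roll of tape, 60 mm across, 25 mm high, loose on the base plate, right front. Origin under its centre.
- connector_tray: Small steel tray of connectors, 75 x 55 x 20 mm, loose on the base plate, left. Origin under its centre.
- agent_bottle: Amber bottle, 60 mm across, 150 mm high, loose on the counter, left of the machine. Origin under its centre.
- spray: Green bottle with white cap, 64 mm across, 190 mm high, loose on the counter, far left. Origin under its centre.
- dish: Steel bowl, 110 mm across, 40 mm high, loose on the counter, right of the machine. Origin under its centre.
- vial_box: Carton of vials, 60 x 110 x 50 mm, loose on the counter, far right. Origin under its centre.

How it is judged:
By the outcome, as a careful person would: the job done as asked, in the order asked, and still so for the second after the job is handed in, with the robot touching nothing.
It also fails if it takes over 70 s, if anything falls off the work surface, if the arm or the gripper's body presses on something with over 40 N, if the wrist force passes 120 N, or if a joint passes its speed limit or range.

## Working session

There is one attempt and no reset: what is moved stays moved. The work goes in short steps, Python scripts to look and compute and a tool call to move; the robot and the scene stay as the last step left them, time stands still between calls to the robot, and variables do not carry over. Pictures are saved under pics/ and viewed, at most 10 in all, crops included, and the job is handed in when it is done.

Besides the shell and the picture viewer there is one more tool, called after "Request:" in YAML: its name, and indented under it one key for each argument. drive_tool: Moves the arm, as the interface text tells. Its arguments: {"type":"object","properties":{"rows":{"type":"array"},"newtons":{"type":"number"}},"required":["rows"]}

```bash
mkdir -p pics; ls; cat > h.py <<'E'
import numpy as np, cv2
from plant import sensors, cams, r
def snap(n,f):
    s=sensors.get_state(); c=cams.capture(n); cv2.imwrite('pics/'+f,c['pixels'][:,:,::-1]); 
    np.save('pics/'+f+'.npy',{**c,'s':s},allow_pickle=True); return c,s
E
python3 - <<'E'
from h import *
print(sensors.get_state(), r.tip_reach)
for n in('top','side'):
    c,s=snap(n,n+'1.png'); print(n,{k:v for k,v in c.items() if k!='pixels'})
E
```

```text
pics
{'time_s': 0.0, 'joints': array([-5.84364143e+01,  2.05907837e+01,  6.32353095e-01, -2.24914310e-02,
       -7.01348000e+01, -1.65067765e+01]), 'qd': array([ 0.02205772,  0.03950225, -0.03640584, -0.06543387,  0.02346034,
       -0.00157842]), 'joint_torque': array([ 1.60618525e-03, -5.82715952e+01,  2.93046838e+01,  6.99696645e+00,
        6.85940424e-03, -1.86377606e-04]), 'tcp_pos': array([ 0.17519136, -0.65131415,  0.20631181]), 'eef_rot': array([ 1.79904604e+02, -6.22056128e-03, -1.64950846e+02]), 'contact_force': array([-0.36787456, -0.48717404, -0.5635355 ]), 'moment': array([0.00473655, 0.02221206, 0.01522782]), 'gripper_force': 0.0, 'gripper_width': 0.08772083839247134} 0.019
top {'intrinsics': array([[500.84514112,   0.        , 279.78177823],
       [  0.        , 500.84514112, 211.98779425],
       [  0.        ,   0.        ,   1.        ]]), 'k1': -0.018098006074623155, 'eye': array([0.41581054, 0.03800848, 1.59978859]), 'orientation': array([  2.79350788,  -1.27231453, -91.43335486])}
side {'intrinsics': array([[536.80847175,   0.        , 288.10619984],
       [  0.        , 536.80847175, 212.76191714],
       [  0.        ,   0.        ,   1.        ]]), 'k1': -0.16124351186562308, 'eye': array([-0.1513335 ,  1.25603601,  1.31805635]), 'orientation': array([  49.40293433,   -0.79189341, -151.85120132])}
```

View pics/top1.png

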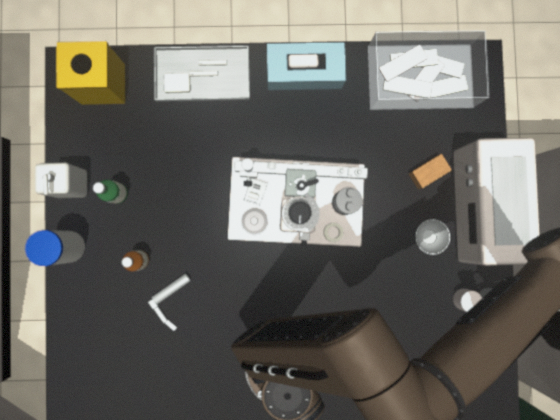

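View pics/side1.png

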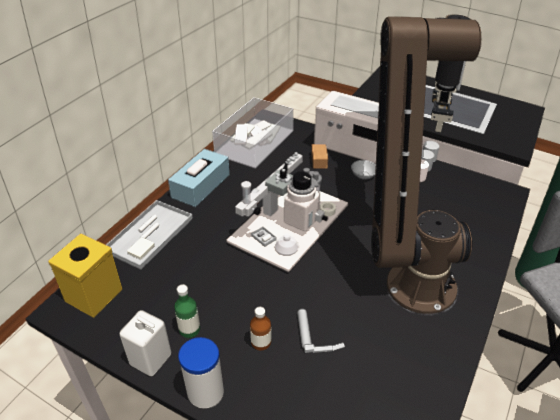

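```bash
cat >> h.py <<'E'
from scipy.spatial.transform import Rotation as R
def ray(c,uv,s=None):
    K=c['intrinsics']; d=(np.array(uv,float)-[K[0,2],K[1,2]])/K[0,0]
    p=d.copy()
    for _ in range(20): p=d/(1+c['k1']*(p@p))
    v=np.array([p[0],-p[1],-1])
    if 'eye' in c: return c['eye'],R.from_euler('xyz',c['orientation'],degrees=True).apply(v)
    T=c['T_tool_cam']; Q=R.from_euler('xyz',s['eef_rot'],degrees=True)
    return s['tcp_pos']+Q.apply(T[:3,3]),Q.apply(T[:3,:3]@v)
def atz(c,uv,z,s=None):
    o,v=ray(c,uv,s); return o+v*(z-o[2])/v[2]
def load(f): d=np.load('pics/'+f+'.npy',allow_pickle=True).item(); return d,d['s']
E
python3 - <<'E'
from h import *
c,s=load('top1.png')
im=c['pixels'][145:255,220:380,::-1]; cv2.imwrite('pics/t1c.png',cv2.resize(im,None,fx=5,fy=5,interpolation=cv2.INTER_CUBIC))
for uv,z in [((300,210),.246),((300,185),.237),((315,181),.237),((229,240),.028),((361,246),.028)]: print(uv,atz(c,uv,z).round(3))
E
```

```text
(300, 210) [ 0.485 -0.049  0.246]
(300, 185) [ 0.554 -0.051  0.237]
(315, 181) [ 0.564 -0.092  0.237]
(229, 240) [0.408 0.162 0.028]
(361, 246) [ 0.378 -0.252  0.028]
```

View pics/t1c.png

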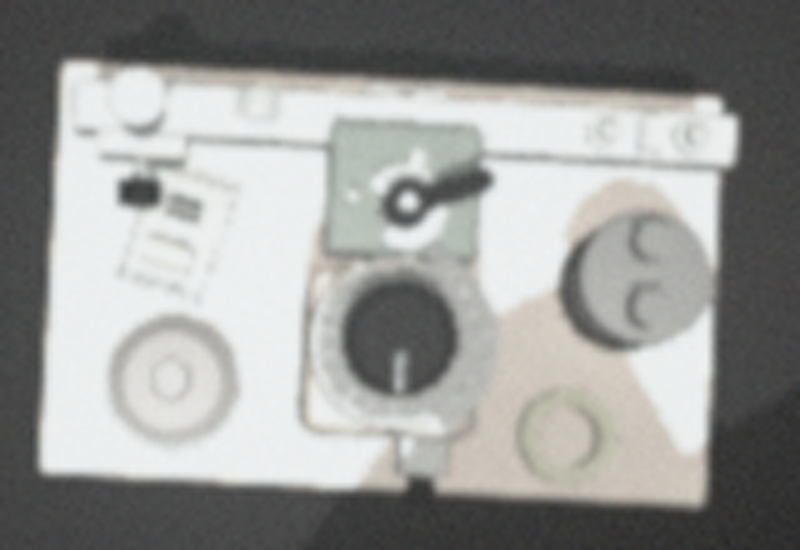

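```bash
cat >> h.py <<'E'
def to(p,yaw,s=None):
    "shift in tool axes and spin for target p, yaw"
    s=s or sensors.get_state(); Q=R.from_euler('xyz',[180,0,s['eef_rot'][2]],degrees=True)
    d=Q.inv().apply(np.array(p)-s['tcp_pos']); w=(yaw-s['eef_rot'][2]+180)%360-180
    print('shift',d.round(4),'spin',round(float(np.radians(-w)),3))
E
python3 - <<'E'
from h import *
c,s=load('top1.png')
P=lambda u,v,z:atz(c,(220+u/5,145+v/5),z)
D=P(400,337,.2465);A=P(408,201,.237);E=P(485,181,.237)
print(D,A,E,np.linalg.norm(D-A),np.linalg.norm(E-A))
g=lambda d:np.degrees(np.arctan2(d[1],d[0]))
print('axis dir',g(A-D),'lever',g(E-A))
a,b=P(40,475,.028),P(705,505,.028); print('machine yaw',g(b-a)+90, np.linalg.norm(a-b))
a,b=P(60,60,.028),P(40,475,.028); print('yaw',g(a-b))
w=cams.capture('wrist'); print(w['T_tool_cam'].round(3),w['intrinsics'][0],w['k1'])
to([.47,-.1,.42],-80)
E
```

```text
[ 0.47865941 -0.04841724  0.2465    ] [ 0.55344378 -0.05541627  0.237     ] [ 0.56347988 -0.09792684  0.237     ] 0.07570956533675503 0.043679190944833184
axis dir -5.346708428357765 lever -76.71656575778886
machine yaw -4.030194144425579 0.41796594249934427
yaw -3.8988774381570783
[[ 0.002  0.967  0.253  0.069]
 [ 1.    -0.002  0.    -0.001]
 [ 0.001  0.253 -0.967 -0.177]
 [ 0.     0.     0.     1.   ]] [327.8648378    0.         276.58698919] -0.06539831036238133
shift [-0.4279  0.456  -0.2135] spin -1.483
```

```bash
python3 - <<'E'
from h import *
to([.515,-.065,.34],-77)
E
```

```text
shift [-0.4804  0.4781 -0.1335] spin -1.535
```

Request:
drive_tool:
  rows:
    - {"z": -0.06,"fingers": -1}
    - {"x": -0.03,"y": 0.03,"z": -0.11,"spin": -0.15}
    - {"x": -0.07,"y": 0.07,"z": -0.133,"spin": -0.32}
    - {"x": -0.11,"y": 0.11,"z": -0.133,"spin": -0.49}
    - {"x": -0.15,"y": 0.15,"z": -0.133,"spin": -0.66}
    - {"x": -0.19,"y": 0.19,"z": -0.133,"spin": -0.83}
    - {"x": -0.23,"y": 0.23,"z": -0.133,"spin": -1.0}
    - {"x": -0.27,"y": 0.27,"z": -0.133,"spin": -1.17}
    - {"x": -0.31,"y": 0.31,"z": -0.133,"spin": -1.34}
    - {"x": -0.35,"y": 0.35,"z": -0.133,"spin": -1.5}

```text
invalid input
```

```bash
python3 - <<'E'
from h import *
to([.515,-.065,.34],-77)
E
```

```text
shift [-0.4804  0.4781 -0.1335] spin -1.535
```

Request:
drive_tool:
  rows:
    - {"x": 0,"y": 0,"z": -0.06,"spin": 0,"fingers": -1}
    - {"x": -0.03,"y": 0.03,"z": -0.11,"spin": -0.15,"fingers": -1}
    - {"x": -0.07,"y": 0.07,"z": -0.133,"spin": -0.32,"fingers": -1}
    - {"x": -0.11,"y": 0.11,"z": -0.133,"spin": -0.49,"fingers": -1}
    - {"x": -0.15,"y": 0.15,"z": -0.133,"spin": -0.66,"fingers": -1}
    - {"x": -0.19,"y": 0.19,"z": -0.133,"spin": -0.83,"fingers": -1}
    - {"x": -0.23,"y": 0.23,"z": -0.133,"spin": -1.0,"fingers": -1}
    - {"x": -0.27,"y": 0.27,"z": -0.133,"spin": -1.17,"fingers": -1}
    - {"x": -0.31,"y": 0.31,"z": -0.133,"spin": -1.34,"fingers": -1}
    - {"x": -0.35,"y": 0.35,"z": -0.133,"spin": -1.5,"fingers": -1}
  newtons: 20

```text
time_s: 1.4
tcp_pos: [0.4228, -0.2211, 0.3404]
eef_rot: [-180.0, -0.0, -78.7]
contact_force: [1.3, -0.4, 0.3]
gripper_width: 0.001
gripper_force: 0.0
```

```bash
python3 - <<'E'
from h import *
to([.515,-.065,.34],-77)
E
```

```text
shift [-0.135  -0.121   0.0004] spin -0.029
```

Request:
drive_tool:
  rows:
    - {"x": -0.04,"y": -0.036,"z": 0,"spin": -0.03,"fingers": -1}
    - {"x": -0.08,"y": -0.072,"z": 0,"spin": -0.03,"fingers": -1}
    - {"x": -0.115,"y": -0.105,"z": 0,"spin": -0.03,"fingers": -1}
    - {"x": -0.135,"y": -0.121,"z": 0,"spin": -0.03,"fingers": -1}
    - {"x": -0.135,"y": -0.121,"z": 0,"spin": -0.03,"fingers": -1}
    - {"x": -0.135,"y": -0.121,"z": 0,"spin": -0.03,"fingers": -1}

```text
time_s: 2.15
tcp_pos: [0.5151, -0.0675, 0.3401]
eef_rot: [180.0, -0.0, -77.3]
contact_force: [0.1, -0.0, -0.7]
gripper_width: 0.0005
gripper_force: 0.0
```

```bash
python3 - <<'E'
from h import *
snap('wrist','w1.png')
E
```

```text
(no output)
```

View pics/w1.png

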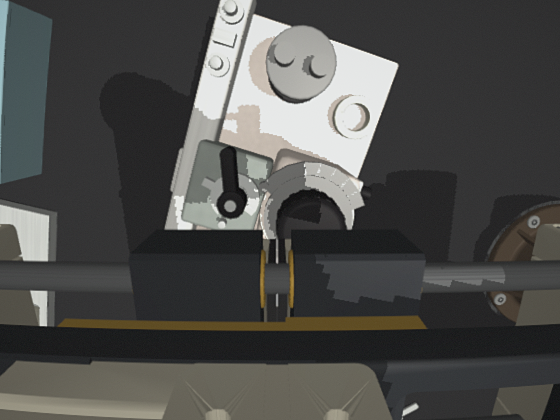

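```bash
python3 - <<'E'
from h import *
c,s=load('w1.png')
A=atz(c,(231,206),.237,s);E=atz(c,(228,151),.237,s)
g=lambda d:np.degrees(np.arctan2(d[1],d[0]))
print(A,E,np.linalg.norm(E-A),g(E-A))
E
```

```text
[ 0.55276499 -0.05467493  0.237     ] [ 0.56439695 -0.10150202  0.237     ] 0.04825017013180307 -76.04994059119578
```

```bash
python3 - <<'E'
from h import *
to([.528,-.102,.236],-76.5)
E
```

```text
shift [ 0.0362 -0.0051  0.1043] spin -0.014
```

Request:
drive_tool:
  rows:
    - {"x": 0.036,"y": -0.005,"z": 0.02,"spin": -0.014,"fingers": -1}
    - {"x": 0.036,"y": -0.005,"z": 0.06,"spin": -0.014,"fingers": -1}
    - {"x": 0.036,"y": -0.005,"z": 0.09,"spin": -0.014,"fingers": -1}
    - {"x": 0.036,"y": -0.005,"z": 0.104,"spin": -0.014,"fingers": -1}
    - {"x": 0.036,"y": -0.005,"z": 0.104,"spin": -0.014,"fingers": -1}
    - {"x": 0.036,"y": -0.005,"z": 0.104,"spin": -0.014,"fingers": -1}

```text
time_s: 2.95
tcp_pos: [0.529, -0.1015, 0.2378]
eef_rot: [-179.9, -0.0, -76.5]
contact_force: [-0.6, 0.3, 0.8]
gripper_width: 0.0004
gripper_force: 0.0
```

Request:
drive_tool:
  rows:
    - {"x": 0,"y": -0.002,"z": 0,"spin": 0,"fingers": -1}
    - {"x": 0,"y": -0.004,"z": 0,"spin": 0,"fingers": -1}
    - {"x": 0,"y": -0.006,"z": 0,"spin": 0,"fingers": -1}
    - {"x": 0,"y": -0.008,"z": 0,"spin": 0,"fingers": -1}
    - {"x": 0,"y": -0.01,"z": 0,"spin": 0,"fingers": -1}
    - {"x": 0,"y": -0.012,"z": 0,"spin": 0,"fingers": -1}

```text
time_s: 3.7
tcp_pos: [0.54, -0.0985, 0.2362]
eef_rot: [180.0, -0.0, -76.5]
contact_force: [0.0, -0.1, 0.5]
gripper_width: 0.0003
gripper_force: 0.0
```

Request:
drive_tool:
  rows:
    - {"x": 0,"y": -0.002,"z": 0,"spin": 0,"fingers": -1}
    - {"x": 0,"y": -0.004,"z": 0,"spin": 0,"fingers": -1}
    - {"x": 0,"y": -0.006,"z": 0,"spin": 0,"fingers": -1}
    - {"x": 0,"y": -0.006,"z": 0,"spin": 0,"fingers": -1}

```text
time_s: 4.2
tcp_pos: [0.5458, -0.0971, 0.2362]
eef_rot: [180.0, 0.0, -76.5]
contact_force: [-0.0, 0.2, 0.4]
gripper_width: -0.0
gripper_force: 0.0
```

Request:
drive_tool:
  rows:
    - {"x": 0,"y": -0.002,"z": 0,"spin": 0,"fingers": -1}
    - {"x": 0,"y": -0.004,"z": 0,"spin": 0,"fingers": -1}
    - {"x": 0,"y": -0.006,"z": 0,"spin": 0,"fingers": -1}
    - {"x": 0,"y": -0.006,"z": 0,"spin": 0,"fingers": -1}

```text
time_s: 4.7
tcp_pos: [0.5517, -0.0957, 0.2362]
eef_rot: [180.0, 0.0, -76.5]
contact_force: [-1.1, 0.4, -0.7]
gripper_width: 0.0007
gripper_force: 0.0
```

```bash
cat >> h.py <<'E'
A=np.array([.553,-.055])
def arc(degs):
    s=sensors.get_state(); a=s['eef_rot'][2]; p=s['tcp_pos'][:2]-A
    c,q=np.cos(np.radians(a)),np.sin(np.radians(a)); ex=np.array([c,q]); ey=np.array([q,-c])
    print('rel',(p@ex).round(4),(p@ey).round(4),'F',s['contact_force'].round(1),'ft',-(s['contact_force'][:2]@-ey).round(1))
    for d in degs:
        t=np.radians(d); w=np.array([[np.cos(t),-np.sin(t)],[np.sin(t),np.cos(t)]])@p-p
        print(d,(w@ex).round(4),(w@ey).round(4),-t.round(3))
E
python3 -c "
from h import *
arc([3,9,15,21,27,33,39,45,51,55])"
```

```text
rel 0.0392 0.0108 F [-1.1  0.4 -0.7] ft 1.0
3 0.0005 -0.0021 -0.052
9 0.0012 -0.0063 -0.157
15 0.0015 -0.0105 -0.262
21 0.0013 -0.0148 -0.367
27 0.0006 -0.019 -0.471
33 -0.0004 -0.0231 -0.576
39 -0.0019 -0.0271 -0.681
45 -0.0038 -0.0309 -0.785
51 -0.0061 -0.0345 -0.89
55 -0.0079 -0.0367 -0.96
```

Request:
drive_tool:
  rows:
    - {"x": 0.0005,"y": -0.0021,"z": 0,"spin": -0.052,"fingers": -1}
    - {"x": 0.0012,"y": -0.0063,"z": 0,"spin": -0.157,"fingers": -1}
    - {"x": 0.0015,"y": -0.0105,"z": 0,"spin": -0.262,"fingers": -1}
    - {"x": 0.0013,"y": -0.0148,"z": 0,"spin": -0.367,"fingers": -1}
    - {"x": 0.0006,"y": -0.019,"z": 0,"spin": -0.471,"fingers": -1}
    - {"x": -0.0004,"y": -0.0231,"z": 0,"spin": -0.576,"fingers": -1}

```text
time_s: 5.45
tcp_pos: [0.574, -0.0899, 0.2362]
eef_rot: [-180.0, 0.0, -43.3]
contact_force: [-0.3, 0.2, -0.3]
gripper_width: 0.0003
gripper_force: 0.0
```

```bash
python3 -c "
from h import *
arc([3,7,11,15,19,23,27,27])"
```

```text
rel 0.0392 0.011 F [-0.3  0.2 -0.3] ft 0.0
3 0.0005 -0.0021 -0.052
7 0.001 -0.0049 -0.122
11 0.0014 -0.0077 -0.192
15 0.0015 -0.0105 -0.262
19 0.0014 -0.0134 -0.332
23 0.0012 -0.0162 -0.401
27 0.0007 -0.019 -0.471
27 0.0007 -0.019 -0.471
```

```bash
python3 - <<'E'
from h import *
a,_=snap('wrist','w2.png'); b,_=snap('top','t2.png')
t=cv2.resize(b['pixels'][160:225,260:340,::-1],(400,325),interpolation=cv2.INTER_CUBIC)
w=cv2.resize(a['pixels'][80:330,130:430,::-1],(400,333)); 
cv2.imwrite('pics/m2.png',np.hstack([t,w[:325]]))
E
```

```text
(no output)
```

View pics/m2.png

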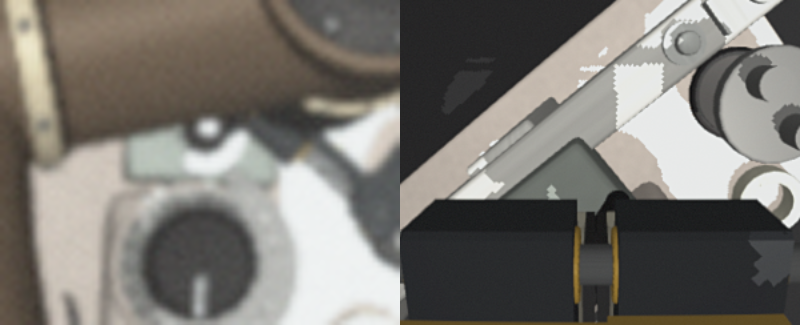

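```bash
python3 - <<'E'
from h import *
c,s=load('w2.png')
for uv in [(289,226),(277,245)]:
  p=atz(c,uv,.237,s); d=p[:2]-A; print(p,np.hypot(*d),np.degrees(np.arctan2(d[1],d[0])))
print(s['tcp_pos'])
E
```

```text
[ 0.57639224 -0.10322614  0.237     ] 0.05359997862022727 -64.12415664923488
[ 0.57266186 -0.09043581  0.237     ] 0.040525123678062325 -60.97592372015563
[ 0.57401367 -0.08985589  0.23624316]
```

```bash
python3 - <<'E'
from h import *
c,s=load('w2.png')
im=c['pixels'][200:290,225:345,::-1]; im=cv2.resize(im,None,fx=6,fy=6,interpolation=cv2.INTER_NEAREST).astype(float)
cv2.imwrite('pics/w2c.png',(255*(im/255)**.5).astype('uint8'))
E
```

```text
(no output)
```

View pics/w2c.png

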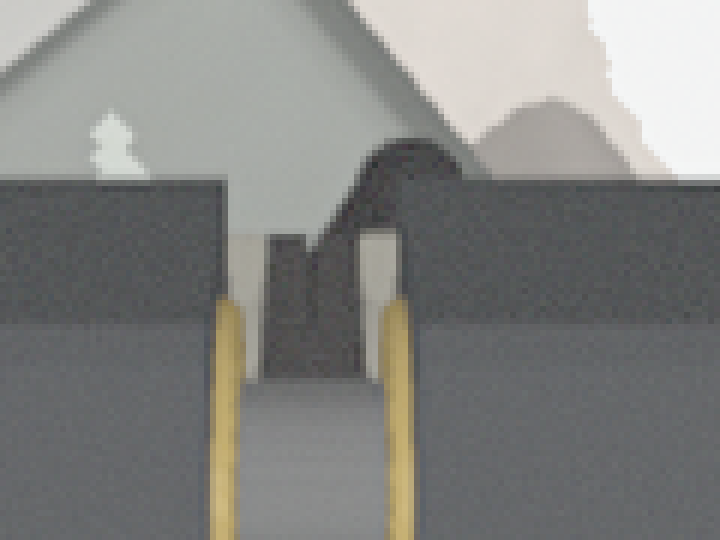

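```bash
python3 - <<'E'
from h import *
def proj(c,s,P):
    Q=R.from_euler('xyz',s['eef_rot'],degrees=True); T=c['T_tool_cam']
    q=T[:3,:3].T@(Q.inv().apply(np.array(P)-s['tcp_pos'])-T[:3,3]); p=np.array([q[0],-q[1]])/-q[2]
    p*=1+c['k1']*(p@p); return (c['intrinsics'][:2,:2]@p+c['intrinsics'][:2,2]).round(1)
for f in('w1.png','w2.png'):
    c,s=load(f); print(f,c['intrinsics'],s['tcp_pos'],s['eef_rot'])
    for ph in(-76,-64,-50,-43): 
        a=np.radians(ph); print(ph,[proj(c,s,[*(A+k*np.array([np.cos(a),np.sin(a)])),.237]) for k in (0,50)])
    Q=R.from_euler('xyz',s['eef_rot'],degrees=True)
    for d in([.0095,0,.019],[-.0095,0,.019],[.0095,0,0]): print(d,proj(c,s,s['tcp_pos']+Q.apply(d)))
E
```

```text
w1.png [[327.8648378    0.         276.58698919]
 [  0.         327.8648378  206.26806412]
 [  0.           0.           1.        ]] [ 0.51510238 -0.0674892   0.34010821] [ 1.79971749e+02 -9.92083846e-04 -7.72660736e+01]
-76 [array([230.8, 205.6]), array([276.7, 210.3])]
-64 [array([230.8, 205.6]), array([259.9, 137.3])]
-50 [array([230.8, 205.6]), array([  87.3, -150.1])]
-43 [array([230.8, 205.6]), array([-166.6, -424.8])]
[0.0095, 0, 0.019] [275.6 218.9]
[-0.0095, 0, 0.019] [275.6 247.3]
[0.0095, 0, 0] [275.5 228.7]
w2.png [[327.8648378    0.         276.58698919]
 [  0.         327.8648378  206.26806412]
 [  0.           0.           1.        ]] [ 0.57401367 -0.08985589  0.23624316] [-1.79999487e+02  3.14314099e-03 -4.32805929e+01]
-76 [array([256.6, 304.3]), array([ 637.6, -334.3])]
-64 [array([256.6, 304.3]), array([342.4,  39.1])]
-50 [array([256.6, 304.3]), array([275.2, 217.7])]
-43 [array([256.6, 304.3]), array([276.7, 238.1])]
[0.0095, 0, 0.019] [274.8 218.2]
[-0.0095, 0, 0.019] [274.8 246.7]
[0.0095, 0, 0] [274.7 227.9]
```

```bash
cat >> h.py <<'E'
def proj(c,s,P):
    Q=R.from_euler('xyz',s['eef_rot'],degrees=True); T=c['T_tool_cam']
    q=T[:3,:3].T@(Q.inv().apply(np.array(P)-s['tcp_pos'])-T[:3,3]); p=np.array([q[0],-q[1]])/-q[2]
    p*=1+c['k1']*(p@p); return (c['intrinsics'][:2,:2]@p+c['intrinsics'][:2,2]).round(1)
E
python3 - <<'E'
from h import *
c,s=load('w2.png')
for z in(.237,.213,.19):
  for ph in(-76,-64,-50,-43): 
    a=np.radians(ph); print(z,ph,[proj(c,s,[*(A+k*np.array([np.cos(a),np.sin(a)])),z]) for k in (0,.04,.05)])
E
```

```text
0.237 -76 [array([256.6, 304.3]), array([293.1, 253. ]), array([302.7, 239.4])]
0.237 -64 [array([256.6, 304.3]), array([280.2, 246.9]), array([286.5, 231.6])]
0.237 -50 [array([256.6, 304.3]), array([263.7, 243.2]), array([265.6, 226.7])]
0.237 -43 [array([256.6, 304.3]), array([255.2, 242.7]), array([254.8, 226.1])]
0.213 -76 [array([258.6, 285.2]), array([291.2, 238.6]), array([299.8, 226.2])]
0.213 -64 [array([258.6, 285.2]), array([279.8, 233.1]), array([285.4, 219.2])]
0.213 -50 [array([258.6, 285.2]), array([265.1, 229.6]), array([266.8, 214.8])]
0.213 -43 [array([258.6, 285.2]), array([257.5, 229.2]), array([257.2, 214.3])]
0.19 -76 [array([260.2, 270.2]), array([289.8, 227.4]), array([297.6, 216.1])]
0.19 -64 [array([260.2, 270.2]), array([279.4, 222.3]), array([284.5, 209.7])]
0.19 -50 [array([260.2, 270.2]), array([266.1, 219.2]), array([267.7, 205.7])]
0.19 -43 [array([260.2, 270.2]), array([259.3, 218.8]), array([259. , 205.2])]
```

```bash
python3 -c "
from h import *
arc([-8,-16,-24,-33,-36])"
```

```text
rel 0.0392 0.0108 F [ 0.2  0.2 -0. ] ft -0.3
-8 -0.0019 0.0054 0.14
-16 -0.0045 0.0104 0.279
-24 -0.0078 0.015 0.419
-33 -0.0122 0.0196 0.576
-36 -0.0138 0.021 0.628
```

Request:
drive_tool:
  rows:
    - {"x": 0,"y": 0,"z": -0.005,"spin": 0,"fingers": -1}
    - {"x": -0.0019,"y": 0.0054,"z": -0.005,"spin": 0.14,"fingers": -1}
    - {"x": -0.0045,"y": 0.0104,"z": -0.005,"spin": 0.279,"fingers": -1}
    - {"x": -0.0078,"y": 0.015,"z": -0.005,"spin": 0.419,"fingers": -1}
    - {"x": -0.0122,"y": 0.0196,"z": -0.005,"spin": 0.576,"fingers": -1}
    - {"x": -0.0177,"y": 0.028,"z": -0.004,"spin": 0.576,"fingers": -1}
    - {"x": -0.0177,"y": 0.028,"z": 0,"spin": 0.576,"fingers": -1}
    - {"x": -0.0177,"y": 0.028,"z": 0,"spin": 0.576,"fingers": -1}

```text
time_s: 6.55
tcp_pos: [0.5417, -0.0981, 0.236]
eef_rot: [180.0, 0.0, -76.4]
contact_force: [0.2, 0.4, -0.0]
gripper_width: 0.0007
gripper_force: 0.0
```

```bash
python3 - <<'E'
from h import *
c,s=snap('wrist','w3.png'); d,_=snap('side','s3.png')
P=R.from_euler('xyz',d['orientation'],degrees=True).inv().apply(np.array([.545,-.1,.23])-d['eye']); u=d['intrinsics'][0,0]*P[0]/-P[2]+288; v=212-d['intrinsics'][0,0]*P[1]/-P[2]; print(u,v)
u,v=int(u),int(v)
t=cv2.resize(d['pixels'][v-40:v+40,u-40:u+40,::-1],(400,400),interpolation=cv2.INTER_CUBIC)
w=cv2.resize(c['pixels'][150:290,207:347,::-1],(400,400),interpolation=cv2.INTER_CUBIC)
cv2.imwrite('pics/m3.png',(255*(np.hstack([t,w])/255.)**.6).astype('uint8'))
a=np.radians(-76);print([proj(c,s,[*(A+k*np.array([np.cos(a),np.sin(a)])),.237]) for k in (0,.05)],s['tcp_pos'])
E
```

```text
291.0825980350363 164.38662627229323
[array([240.6, 305.1]), array([237.5, 226.9])] [ 0.54166836 -0.09806028  0.2360343 ]
```

View pics/m3.png

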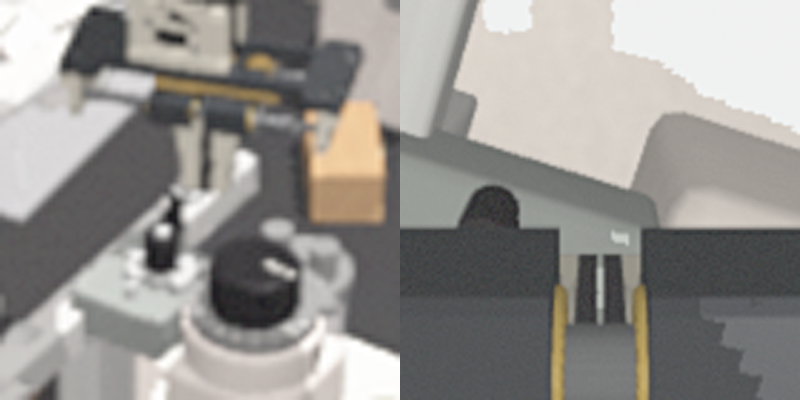

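```bash
python3 - <<'E'
from h import *
d,_=load('s3.png'); c,s=load('w3.png')
def zon(c,uv,xy,s=None):
    o,v=ray(c,uv,s); t=v[:2]@(np.array(xy)-o[:2])/(v[:2]@v[:2]); p=o+t*v; return p.round(4)
a=np.radians(-76); tip=A+.05*np.array([np.cos(a),np.sin(a)])
U=lambda x,y:(251+x/5,124+y/5); W=lambda x,y:(207+x*.35,150+y*.35)
print('boss top side',zon(d,U(160,228),A),A)
print('arm end side',zon(d,U(178,190),tip),tip)
print('dial top side',zon(d,U(257,258),[.479,-.0485]))
print('fingertip side',zon(d,U(205,188),s['tcp_pos'][:2]),s['tcp_pos'])
print('arm end wrist',zon(c,W(93,185),tip,s))
print('fingertip wrist',zon(c,W(200,255),s['tcp_pos'][:2],s))
print('eye z wrist',ray(c,(0,0),s)[0])
E
```

```text
boss top side [ 0.553  -0.055   0.2368] [ 0.553 -0.055]
arm end side [ 0.5651 -0.1035  0.2345] [ 0.56509609 -0.10351479]
dial top side [ 0.4761 -0.0499  0.2425]
fingertip side [ 0.5412 -0.0983  0.2477] [ 0.54166836 -0.09806028  0.2360343 ]
arm end wrist [ 0.5665 -0.1037  0.2142]
fingertip wrist [ 0.5408 -0.0983  0.2278]
eye z wrist [ 0.55762217 -0.16529232  0.41310443]
```

Request:
drive_tool:
  rows:
    - {"x": 0,"y": 0,"z": 0.004,"spin": 0,"fingers": -1}
    - {"x": 0,"y": 0,"z": 0.008,"spin": 0,"fingers": -1}
    - {"x": 0,"y": 0,"z": 0.012,"spin": 0,"fingers": -1}
    - {"x": 0,"y": 0,"z": 0.014,"spin": 0,"fingers": -1}
    - {"x": 0,"y": 0,"z": 0.016,"spin": 0,"fingers": -1}

```text
time_s: 7.28
tcp_pos: [0.5419, -0.0981, 0.2201]
eef_rot: [-180.0, -0.0, -76.5]
contact_force: [-0.5, 0.6, 0.7]
gripper_width: 0.0001
gripper_force: 0.0
```

Request:
drive_tool:
  rows:
    - {"x": 0,"y": 0,"z": 0.002,"spin": 0,"fingers": -1}
    - {"x": 0,"y": 0,"z": 0.004,"spin": 0,"fingers": -1}
    - {"x": 0,"y": 0,"z": 0.005,"spin": 0,"fingers": -1}

```text
time_s: 7.65
tcp_pos: [0.5418, -0.098, 0.2151]
eef_rot: [180.0, 0.0, -76.5]
contact_force: [0.2, -0.1, -1.0]
gripper_width: 0.0005
gripper_force: 0.0
```

Request:
drive_tool:
  rows:
    - {"x": 0,"y": 0,"z": 0.002,"spin": 0,"fingers": -1}
    - {"x": 0,"y": 0,"z": 0.004,"spin": 0,"fingers": -1}
    - {"x": 0,"y": 0,"z": 0.004,"spin": 0,"fingers": -1}

```text
time_s: 8.02
tcp_pos: [0.5417, -0.0981, 0.2111]
eef_rot: [180.0, 0.0, -76.5]
contact_force: [-1.1, -0.2, 0.2]
gripper_width: 0.0004
gripper_force: 0.0
```

Request:
drive_tool:
  rows:
    - {"x": 0,"y": -0.002,"z": 0,"spin": 0,"fingers": -1}
    - {"x": 0,"y": -0.004,"z": 0,"spin": 0,"fingers": -1}
    - {"x": 0,"y": -0.006,"z": 0,"spin": 0,"fingers": -1}
    - {"x": 0,"y": -0.008,"z": 0,"spin": 0,"fingers": -1}
    - {"x": 0,"y": -0.009,"z": 0,"spin": 0,"fingers": -1}

```text
time_s: 8.65
tcp_pos: [0.5481, -0.097, 0.211]
eef_rot: [179.7, -0.0, -76.5]
contact_force: [-7.9, -2.7, 4.1]
gripper_width: 0.0003
gripper_force: 4.7
```

```bash
python3 -c "
from h import *
arc([4,8,12,16,20,24,24])"
```

```text
rel 0.0397 0.0146 F [-7.9 -2.7  4.1] ft 8.3
4 0.0009 -0.0028 -0.07
8 0.0016 -0.0057 -0.14
12 0.0022 -0.0086 -0.209
16 0.0025 -0.0115 -0.279
20 0.0026 -0.0145 -0.349
24 0.0025 -0.0174 -0.419
24 0.0025 -0.0174 -0.419
```

Request:
drive_tool:
  rows:
    - {"x": 0.0009,"y": -0.0028,"z": 0,"spin": -0.07,"fingers": -1}
    - {"x": 0.0016,"y": -0.0057,"z": 0,"spin": -0.14,"fingers": -1}
    - {"x": 0.0022,"y": -0.0086,"z": 0,"spin": -0.209,"fingers": -1}
    - {"x": 0.0025,"y": -0.0115,"z": 0,"spin": -0.279,"fingers": -1}
    - {"x": 0.0026,"y": -0.0145,"z": 0,"spin": -0.349,"fingers": -1}
    - {"x": 0.0025,"y": -0.0174,"z": 0,"spin": -0.419,"fingers": -1}
    - {"x": 0.0025,"y": -0.0174,"z": 0,"spin": -0.419,"fingers": -1}

```text
time_s: 9.52
tcp_pos: [0.5657, -0.096, 0.211]
eef_rot: [179.7, 0.1, -52.4]
contact_force: [-8.7, -6.8, 3.9]
gripper_width: 0.0003
gripper_force: 4.8
```

```bash
python3 -c "
from h import *
arc([4,8,12,16,20,24,28,32,32])"
```

```text
rel 0.0402 0.0149 F [-8.7 -6.8  3.9] ft 11.0
4 0.0009 -0.0028 -0.07
8 0.0017 -0.0057 -0.14
12 0.0022 -0.0087 -0.209
16 0.0025 -0.0117 -0.279
20 0.0027 -0.0147 -0.349
24 0.0026 -0.0177 -0.419
28 0.0023 -0.0206 -0.489
32 0.0018 -0.0236 -0.559
32 0.0018 -0.0236 -0.559
```

Request:
drive_tool:
  rows:
    - {"x": 0.0009,"y": -0.0028,"z": 0,"spin": -0.07,"fingers": -1}
    - {"x": 0.0017,"y": -0.0057,"z": 0,"spin": -0.14,"fingers": -1}
    - {"x": 0.0022,"y": -0.0087,"z": 0,"spin": -0.209,"fingers": -1}
    - {"x": 0.0025,"y": -0.0117,"z": 0,"spin": -0.279,"fingers": -1}
    - {"x": 0.0027,"y": -0.0147,"z": 0,"spin": -0.349,"fingers": -1}
    - {"x": 0.0026,"y": -0.0177,"z": 0,"spin": -0.419,"fingers": -1}
    - {"x": 0.0023,"y": -0.0206,"z": 0,"spin": -0.489,"fingers": -1}
    - {"x": 0.0018,"y": -0.0236,"z": 0,"spin": -0.559,"fingers": -1}

```text
time_s: 10.52
tcp_pos: [0.5858, -0.084, 0.2111]
eef_rot: [179.7, 0.2, -20.4]
contact_force: [-5.5, -10.9, 0.9]
gripper_width: 0.0004
gripper_force: 5.9
```

```bash
python3 -c "
from h import *
arc([1.5,3,4.5,6,7.5,9,10.5,12])"
```

```text
rel 0.0409 0.0158 F [ -5.5 -10.9   0.9] ft 12.2
1.5 0.0004 -0.0011 -0.026
3 0.0008 -0.0022 -0.052
4.5 0.0011 -0.0033 -0.079
6 0.0014 -0.0044 -0.105
7.5 0.0017 -0.0055 -0.131
9 0.002 -0.0066 -0.157
10.5 0.0022 -0.0077 -0.183
12 0.0024 -0.0088 -0.209
```

Request:
drive_tool:
  rows:
    - {"x": 0.0008,"y": -0.0022,"z": 0,"spin": -0.052,"fingers": -1}
    - {"x": 0.0014,"y": -0.0044,"z": 0,"spin": -0.105,"fingers": -1}
    - {"x": 0.002,"y": -0.0066,"z": 0,"spin": -0.157,"fingers": -1}
    - {"x": 0.0024,"y": -0.0088,"z": 0,"spin": -0.209,"fingers": -1}

```text
time_s: 11.02
tcp_pos: [0.5914, -0.0769, 0.2112]
eef_rot: [179.7, 0.2, -8.4]
contact_force: [-4.9, -11.7, 0.9]
gripper_width: 0.0005
gripper_force: 6.0
```

```bash
python3 -c "
from h import *
arc([1.5,3,4.5,6,7.5])"
```

```text
rel 0.0412 0.016 F [ -4.9 -11.7   0.9] ft 12.3
1.5 0.0004 -0.0011 -0.026
3 0.0008 -0.0022 -0.052
4.5 0.0011 -0.0033 -0.079
6 0.0015 -0.0044 -0.105
7.5 0.0017 -0.0055 -0.131
```

Request:
drive_tool:
  rows:
    - {"x": 0.0003,"y": -0.0011,"z": 0,"spin": -0.026,"fingers": -1}
    - {"x": 0.0005,"y": -0.0022,"z": 0,"spin": -0.052,"fingers": -1}

```text
time_s: 11.28
tcp_pos: [0.5924, -0.0748, 0.2112]
eef_rot: [179.7, 0.2, -5.5]
contact_force: [-3.6, -11.6, 1.3]
gripper_width: 0.0005
gripper_force: 6.0
```

Request:
drive_tool:
  rows:
    - {"x": 0.0003,"y": -0.0011,"z": 0,"spin": -0.026,"fingers": -1}
    - {"x": 0.0005,"y": -0.0022,"z": 0,"spin": -0.052,"fingers": -1}

```text
time_s: 11.52
tcp_pos: [0.5932, -0.0737, 0.2113]
eef_rot: [179.7, 0.2, -2.5]
contact_force: [-2.8, -18.5, -0.3]
gripper_width: 0.0005
gripper_force: 9.0
```

Request:
drive_tool:
  rows:
    - {"x": 0,"y": 0,"z": 0,"spin": 0,"fingers": -1}
    - {"x": 0,"y": 0,"z": 0,"spin": 0,"fingers": -1}

```text
time_s: 11.78
tcp_pos: [0.5932, -0.0738, 0.2113]
eef_rot: [179.7, 0.2, -2.6]
contact_force: [-2.4, -16.2, -0.0]
gripper_width: 0.0004
gripper_force: 8.2
```

Request:
drive_tool:
  rows:
    - {"x": 0,"y": -0.0006,"z": 0,"spin": 0,"fingers": -1}
    - {"x": 0,"y": -0.0006,"z": 0,"spin": 0,"fingers": -1}

```text
time_s: 12.02
tcp_pos: [0.5932, -0.0737, 0.2114]
eef_rot: [179.6, 0.2, -2.6]
contact_force: [-3.0, -18.9, -0.7]
gripper_width: 0.0005
gripper_force: 9.1
```

Request:
drive_tool:
  rows:
    - {"x": 0,"y": 0.004,"z": 0,"spin": 0,"fingers": -1}
    - {"x": 0,"y": 0.012,"z": 0,"spin": 0,"fingers": -1}
    - {"x": 0,"y": 0.02,"z": 0,"spin": 0,"fingers": -1}
    - {"x": 0,"y": 0.02,"z": -0.05,"spin": 0,"fingers": -1}
    - {"x": 0,"y": 0.02,"z": -0.1,"spin": 0,"fingers": -1}
    - {"x": 0,"y": 0.02,"z": -0.1,"spin": 0,"fingers": 1}

```text
time_s: 12.78
tcp_pos: [0.5961, -0.0893, 0.3162]
eef_rot: [-180.0, -0.5, -2.5]
contact_force: [-0.0, -0.3, -1.4]
gripper_width: 0.0057
gripper_force: 0.0
```

```bash
python3 -c "
from h import *
print(sensors.get_state()['joints'].round(1)); to([.478,-.049,.29],-62)"
```

```text
[ 10.1  10.6   1.1   0.1 -80.   77.4]
shift [-0.1198 -0.0352  0.0262] spin 1.039
```

Request:
drive_tool:
  rows:
    - {"x": -0.03,"y": -0.01,"z": 0,"spin": 0.17,"fingers": 1}
    - {"x": -0.06,"y": -0.02,"z": 0,"spin": 0.35,"fingers": 1}
    - {"x": -0.09,"y": -0.03,"z": 0,"spin": 0.53,"fingers": 1}
    - {"x": -0.12,"y": -0.035,"z": 0.005,"spin": 0.71,"fingers": 1}
    - {"x": -0.12,"y": -0.035,"z": 0.015,"spin": 0.89,"fingers": 1}
    - {"x": -0.12,"y": -0.035,"z": 0.026,"spin": 1.04,"fingers": 1}
    - {"x": -0.12,"y": -0.035,"z": 0.026,"spin": 1.04,"fingers": 1}

```text
time_s: 13.65
tcp_pos: [0.4749, -0.0488, 0.2843]
eef_rot: [179.9, 0.0, -62.0]
contact_force: [-0.5, 0.3, 0.5]
gripper_width: 0.0746
gripper_force: 0.0
```

```bash
python3 - <<'E'
from h import *
c,s=snap('wrist','w4.png'); d,_=snap('side','s4.png'); print(s['tcp_pos'],s['eef_rot'],s['gripper_width'])
t=cv2.resize(d['pixels'][110:210,240:340,::-1],(400,400),interpolation=cv2.INTER_CUBIC)
w=cv2.resize(c['pixels'][130:330,177:377,::-1],(400,400),interpolation=cv2.INTER_CUBIC)
cv2.imwrite('pics/m4.png',(255*(np.hstack([t,w])/255.)**.6).astype('uint8'))
E
```

```text
[ 0.4749481  -0.04882314  0.28433231] [ 1.79925283e+02  4.26338696e-02 -6.20275320e+01] 0.0746386448250909
```

View pics/m4.png

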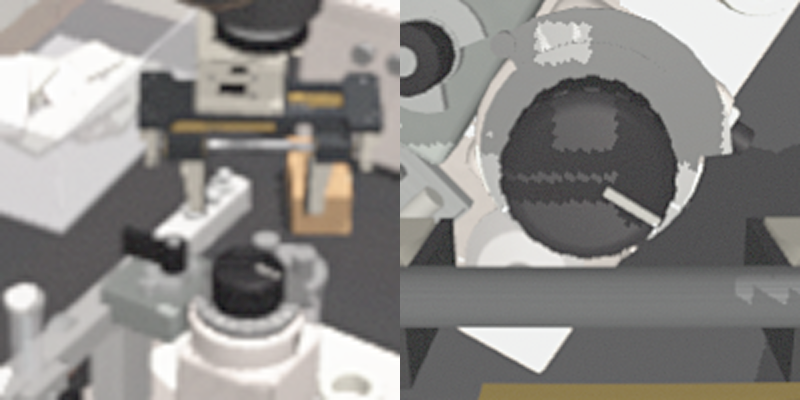

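```bash
python3 - <<'E'
from h import *
d,_=load('s4.png'); c,s=load('w4.png')
def zon(c,uv,xy,s=None):
    o,v=ray(c,uv,s); t=v[:2]@(np.array(xy)-o[:2])/(v[:2]@v[:2]); return (o+t*v).round(4)
U=lambda x,y:(240+x/4,110+y/4); W=lambda x,y:(177+x/2,130+y/2)
Q=R.from_euler('xyz',s['eef_rot'],degrees=True)
for x,sg in((197,1),(318,-1),(197,-1),(318,1)):
    print(x,sg,'tip side',zon(d,U(x,212),(s['tcp_pos']+Q.apply([0,sg*.041,0]))[:2]),(s['tcp_pos']+Q.apply([0,sg*.041,0]))[:2])
print('dial top side',zon(d,U(249,258),[.478,-.049]))
for z in(.2465,.2265): print('dial wrist',z,atz(c,W(190,165),z,s))
for z in(-.02,-.01,0,.019): print(z,proj(c,s,s['tcp_pos']+Q.apply([.0095,.04,z])))
print(W(20,218))
# gap-free estimate: wrist-z of boss hole seen at A
print('boss wrist',zon(c,W(10,52),A,s))
to([.478,-.049,.25],-62)
E
```

```text
197 1 tip side [ 0.5155 -0.0282  0.294 ] [ 0.43873805 -0.0680541 ]
318 -1 tip side [ 0.4242 -0.0674  0.3015] [ 0.51115815 -0.02959219]
197 -1 tip side [ 0.5151 -0.0275  0.2945] [ 0.51115815 -0.02959219]
318 1 tip side [ 0.4268 -0.0733  0.297 ] [ 0.43873805 -0.0680541 ]
dial top side [ 0.4767 -0.0496  0.2471]
dial wrist 0.2465 [ 0.48070641 -0.05499587  0.2465    ]
dial wrist 0.2265 [ 0.47825368 -0.04987524  0.2265    ]
-0.02 [353.1 240.9]
-0.01 [349.  234.3]
0 [345.2 228.4]
0.019 [339.1 218.8]
(187.0, 239.0)
boss wrist [ 0.5549 -0.0567  0.2264]
shift [ 0.0012 -0.002   0.0353] spin 0.002
```

Request:
drive_tool:
  rows:
    - {"x": 0.001,"y": -0.002,"z": 0.02,"spin": 0,"fingers": 1}
    - {"x": 0.001,"y": -0.002,"z": 0.04,"spin": 0,"fingers": 1}
    - {"x": 0.001,"y": -0.002,"z": 0.052,"spin": 0,"fingers": 1}
    - {"x": 0.001,"y": -0.002,"z": 0.058,"spin": 0,"fingers": 1}
    - {"x": 0.001,"y": -0.002,"z": 0.058,"spin": 0,"fingers": 1}

```text
time_s: 14.38
tcp_pos: [0.4779, -0.0488, 0.2274]
eef_rot: [180.0, -0.0, -62.1]
contact_force: [0.7, 0.2, -0.5]
gripper_width: 0.0876
gripper_force: 0.0
```

Request:
drive_tool:
  rows:
    - {"x": 0,"y": 0,"z": 0.004,"spin": 0,"fingers": 1}
    - {"x": 0,"y": 0,"z": 0.008,"spin": 0,"fingers": 1}
    - {"x": 0,"y": 0,"z": 0.012,"spin": 0,"fingers": 1}
    - {"x": 0,"y": 0,"z": 0.012,"spin": 0,"fingers": 1}

```text
time_s: 14.88
tcp_pos: [0.4775, -0.0489, 0.2149]
eef_rot: [180.0, 0.0, -62.1]
contact_force: [0.3, 0.4, 0.4]
gripper_width: 0.0883
gripper_force: 0.0
```

Close at 20 N.

Request:
drive_tool:
  rows:
    - {"x": 0,"y": 0,"z": 0,"spin": 0,"fingers": -1}
    - {"x": 0,"y": 0,"z": 0,"spin": 0,"fingers": -1}
    - {"x": 0,"y": 0,"z": 0,"spin": 0,"fingers": -1}
    - {"x": 0,"y": 0,"z": 0,"spin": 0,"fingers": -1}
    - {"x": 0,"y": 0,"z": 0,"spin": 0,"fingers": -1}
  newtons: 20

```text
time_s: 15.5
tcp_pos: [0.4791, -0.0482, 0.2155]
eef_rot: [-179.9, -0.0, -62.1]
contact_force: [5.0, 1.9, -2.3]
gripper_width: 0.0611
gripper_force: 20.0
```

Request:
drive_tool:
  rows:
    - {"x": 0,"y": -0.001,"z": 0,"spin": -0.08,"fingers": -1}
    - {"x": 0,"y": -0.001,"z": 0,"spin": -0.18,"fingers": -1}
    - {"x": 0,"y": -0.001,"z": 0,"spin": -0.28,"fingers": -1}
    - {"x": 0,"y": -0.001,"z": 0,"spin": -0.38,"fingers": -1}
    - {"x": 0,"y": -0.001,"z": 0,"spin": -0.48,"fingers": -1}

```text
time_s: 16.12
tcp_pos: [0.4789, -0.0483, 0.2155]
eef_rot: [-180.0, -0.0, -34.4]
contact_force: [1.0, 0.6, 0.2]
gripper_width: 0.062
gripper_force: 20.0
```

```bash
python3 -c "
from h import *
s=sensors.get_state();print(s['moment'],s['joints'][5])"
```

```text
[-0.14864883 -0.06046599 -0.21316819] 37.8517693785167
```

Request:
drive_tool:
  rows:
    - {"x": 0,"y": 0,"z": 0,"spin": -0.13,"fingers": -1}
    - {"x": 0,"y": 0,"z": 0,"spin": -0.26,"fingers": -1}
    - {"x": 0,"y": 0,"z": 0,"spin": -0.39,"fingers": -1}
    - {"x": 0,"y": 0,"z": 0,"spin": -0.52,"fingers": -1}
    - {"x": 0,"y": 0,"z": 0,"spin": -0.65,"fingers": -1}
    - {"x": 0,"y": 0,"z": 0,"spin": -0.78,"fingers": -1}
    - {"x": 0,"y": 0,"z": 0,"spin": -0.91,"fingers": -1}
    - {"x": 0,"y": 0,"z": 0,"spin": -1.04,"fingers": -1}
    - {"x": 0,"y": 0,"z": 0,"spin": -1.17,"fingers": -1}
    - {"x": 0,"y": 0,"z": 0,"spin": -1.3,"fingers": -1}

```text
time_s: 17.38
tcp_pos: [0.479, -0.0489, 0.2155]
eef_rot: [179.9, 0.0, 40.1]
contact_force: [1.8, -3.2, -1.3]
gripper_width: 0.061
gripper_force: 20.0
```

```bash
python3 -c "
from h import *
s=sensors.get_state();print(s['moment'],s['joints'][5])"
```

```text
[-1.42518702 -0.68639158 -0.18277996] 112.39385796880678
```

Request:
drive_tool:
  rows:
    - {"x": 0,"y": 0,"z": 0,"spin": -0.06,"fingers": -1}
    - {"x": 0,"y": 0,"z": 0,"spin": -0.12,"fingers": -1}
    - {"x": 0,"y": 0,"z": 0,"spin": -0.18,"fingers": -1}
    - {"x": 0,"y": 0,"z": 0,"spin": -0.22,"fingers": -1}

```text
time_s: 17.88
tcp_pos: [0.4791, -0.049, 0.2155]
eef_rot: [179.9, 0.0, 52.6]
contact_force: [2.0, -4.4, -1.8]
gripper_width: 0.0613
gripper_force: 20.0
```

```bash
python3 -c "
from h import *
s=sensors.get_state();print(s['moment'],s['joints'][5])"
```

```text
[-1.54866533 -0.85582636 -0.17719137] 124.84772927300779
```

Request:
drive_tool:
  rows:
    - {"x": 0,"y": 0,"z": 0,"spin": -0.03,"fingers": -1}
    - {"x": 0,"y": 0,"z": 0,"spin": -0.06,"fingers": -1}
    - {"x": 0,"y": 0,"z": 0,"spin": -0.06,"fingers": -1}

```text
time_s: 18.25
tcp_pos: [0.4787, -0.0495, 0.2155]
eef_rot: [179.9, 0.1, 55.9]
contact_force: [2.5, -7.0, -1.1]
gripper_width: 0.0612
gripper_force: 20.0
```

```bash
python3 -c "
from h import *
s=sensors.get_state();print(s['moment'],s['joints'][5],s['eef_rot'])"
```

```text
[-2.60866774 -0.66693845 -0.77060214] 128.17097817147152 [1.79947624e+02 7.17064087e-02 5.58738134e+01]
```

Request:
drive_tool:
  rows:
    - {"x": 0,"y": 0,"z": 0,"spin": 0,"fingers": 1}
    - {"x": 0,"y": 0,"z": 0,"spin": 0,"fingers": 1}
    - {"x": 0,"y": 0,"z": 0,"spin": 0,"fingers": 1}
    - {"x": 0,"y": 0,"z": 0,"spin": 0,"fingers": 1}
    - {"x": 0,"y": 0,"z": -0.03,"spin": 0,"fingers": 1}
    - {"x": 0,"y": 0,"z": -0.07,"spin": 0,"fingers": 1}
    - {"x": 0,"y": 0,"z": -0.11,"spin": 0,"fingers": 1}
    - {"x": 0,"y": 0,"z": -0.11,"spin": 0,"fingers": 1}

```text
time_s: 19.25
tcp_pos: [0.4802, -0.0482, 0.3286]
eef_rot: [179.8, -0.2, 56.0]
contact_force: [-0.3, 0.0, -1.0]
gripper_width: 0.0879
gripper_force: 0.0
```

```bash
python3 - <<'E'
from h import *
c,s=snap('wrist','w5.png'); d,_=snap('side','s5.png'); print(s['tcp_pos'],s['contact_force'])
t=cv2.resize(d['pixels'][110:210,240:340,::-1],(400,400),interpolation=cv2.INTER_CUBIC)
w=cv2.resize(c['pixels'][30:330,127:427,::-1],(400,400),interpolation=cv2.INTER_CUBIC)
cv2.imwrite('pics/m5.png',np.hstack([t,w]))
E
```

```text
[ 0.48018389 -0.04817044  0.32855855] [-0.25536539  0.04942304 -0.96916241]
```

View pics/m5.png

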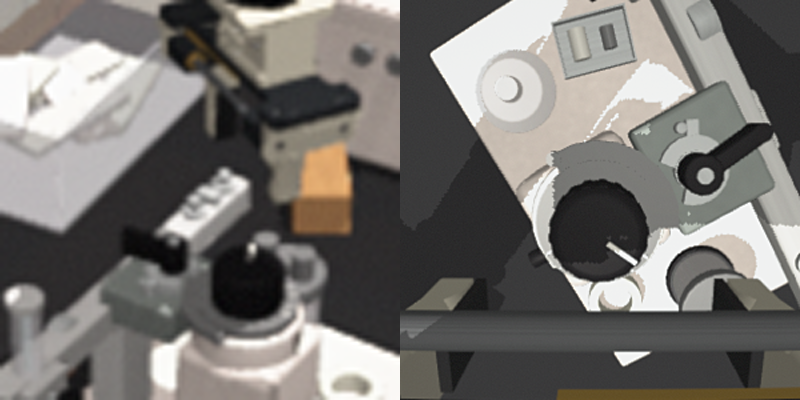

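```bash
python3 -c "
from h import *
print(r.close_job())"
```

```text
the job is handed in; nothing more can be done
None
```

The lever is locked: I pushed it anticlockwise until it came up firm on its stop, peaking at about 19 N, under the 25 N that strains the pin. I then turned the dial anticlockwise to its end stop (about 2.0 rad, in one grasp), let go with the gripper clear, and handed the job in at about 19 s.

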